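# Check a racked tray frame with a slide rule, diagonal against diagonal

## Task

Check the tray frame for squareness by comparing its diagonals: lay the slide rule across the frame between the two yellow corners, its fixed pin snug in one corner, and slide the red cursor out until its pin is snug in the other. Then, keeping that setting, lift the rule over to the blue diagonal and leave it lying flat there, with the fixed pin snug in a blue corner and the cursor pin inside the frame, so that the gap left at the cursor's end shows how far the frame is out of square. Do not disturb the mouse and the two bottles.

Things in the scene. Friction and masses are not known exactly. Their poses are not given: they have to be found in the camera images.
- frame: Aluminium tray frame lying flat, fastened to the desk: bars 14 mm wide, 18 mm high round an opening of 140 x 120 mm, racked 5 degrees out of square; two opposite corners capped yellow, two blue. The yellow diagonal is the shorter, by 15 mm. Origin: centre of the opening at desk height; y along the 140 mm sides, z up.
- rule: Loose slide rule, 0.6 to 0.85 kg. Slotted steel beam 240 x 22 x 8 mm, underside 12 mm above the origin; two 8 mm pins reach 11 mm below it, and a black foot in the middle (54 x 34 mm) 12 mm, on which it stands at first. Origin: under the handle's centre, at the foot's underside. x along the beam (-105 to +135 mm), from fixed pin to red cursor; z up.
- rule_grip (a point): Centre of the rule's black handle block, where it is grasped: 40 mm along the rule, 18 mm wide, top 14 mm above this point. Axes as rule, 40 mm above its origin. At z = 40 mm while the rule stands on the desk, z = 46 mm when it lies on the frame (beam on the bars, pins and foot inside the opening).
- fixed_pin (a point): Centre of the tip of the rule's fixed pin (8 mm diameter), 39 mm below rule_grip and 85 mm from it in the rule's -x.
- cursor_grip (a point): Centre of the red cursor's grip, where it is pinched: 22 mm along the rule, 18 mm wide, top 14 mm above this point; as high as rule_grip. Axes as rule.
- cursor_pin (a point): Centre of the tip of the pin (8 mm diameter) under the red cursor, 39 mm straight below cursor_grip.
- cursor (a joint): Slide of the cursor along the rule, 0 to 0.070 m: the pins' centres are 0.130 m + this value apart, so it grows as the cursor goes away from the fixed pin. Stays where it is left (1.3 N of friction). Starts between 0.005 and 0.018.
- yellow_1 (a point): Where a pin's centre lies (7 mm above the desk) when the pin is snug in this yellow-capped inner corner of the frame; the opposite yellow corner is yellow_2, and the line between the two is the yellow diagonal. Axes as frame.
- yellow_2 (a point): Where a pin's centre lies (7 mm above the desk) when the pin is snug in this yellow-capped inner corner of the frame; the opposite yellow corner is yellow_1, and the line between the two is the yellow diagonal. Axes as frame.
- blue_1 (a point): Where a pin's centre lies (7 mm above the desk) when the pin is snug in this blue-capped inner corner of the frame; the opposite blue corner is blue_2, and the line between the two is the blue diagonal. Axes as frame.
- blue_2 (a point): Where a pin's centre lies (7 mm above the desk) when the pin is snug in this blue-capped inner corner of the frame; the opposite blue corner is blue_1, and the line between the two is the blue diagonal. Axes as frame.
- mouse: Bystander: black computer mouse, loose; origin at the centre of its underside.
- stain_bottle: Bystander: small bottle of dark red stain, black cap, loose; origin at the centre of its underside.
- dropper_bottle: Bystander: white dropper bottle, loose; origin at the centre of its underside.

How it is judged:
By the outcome, as a careful person would: the job done as asked, in the order asked, and still so for the second after the job is handed in, with the robot touching nothing.
It also fails if it takes over 67 s, if anything falls off the work surface, if the arm or the gripper's body presses on something with over 40 N, if the wrist force passes 120 N, or if a joint passes its speed limit or range.

## Robot

A 6-joint arm with a two-finger parallel gripper is mounted at the origin on a cart in front of the work surface, level with it; the furniture and walls round the work are solid. World frame = base frame: x ahead of the robot, y to its left, z up, the work surface at z = 0. Lengths are in m, angles in rad, forces in N, time in s.
With the tool pointing down it reaches from about 0.325 to 0.85 m from the base axis. Payload 15.5 kg.
Tool frame: the origin (TCP) lies where the fingers leave the gripper's body, on its centre line; the fingertips stand 78 mm ahead of it and the grasp point (between the pads) lies 60 mm ahead of it (env.tip_extent is the distance from the TCP to the fingertips, in m); z points along the fingers, y is the line along which they close (so a half turn about z gives the same grasp; the last joint's range is limited). The gripper opens to 91 mm and grips with 3 to 60 N. Pads are 32 mm wide; open, the fingers measure 118 mm over their backs; the gripper's body (76 mm by 178 mm) begins 60 mm behind the grasp point.
Start: joints at [1.224, 0.494, 1.345, -0, 1.302, -0.096], TCP at [0.156, 0.605, 0.292] pointing down, gripper open.
Joint ranges: [-2.91, 2.91], [-0.82, 2.16], [0.22, 2.67], [-1.22, 4.37], [0.12, 2.79], [-3.08, 3.08]. Speed limits (rad/s): [1.89, 1.89, 2.57, 3.01, 3.01, 3.01].

## Interface

Orientations are given as a unit quaternion [w, x, y, z].
In Python, from workcell import env, optics, nets gives the robot as it stands.
- The arm moves only by the tool step_arm, never from a script. Its arguments are lists of equal length, an entry for each row: "grip": the finger opening in cm, from 0 to 9.12; "translation": the shift along the tool's x, y, z in cm, a list of three; "angular": the turn, a rotation vector about the tool's x, y, z in degrees, a list of three. In form: {"grip": [grip, ...], "translation": [[dx, dy, dz], ...], "angular": [[rx, ry, rz], ...]}. A call has 1 to 20 rows; each row shifts and turns the commanded pose from where the row before left it, along the tool's axes as they then stand; what a row does not reach is not made up. A row lasts 1/12 s, in which the tool goes at most 41.7 mm and 7.16 degrees, less where a joint would pass 70% of its speed; a pose out of reach is approached as far as the arm can. A call with a gripper value outside its range is refused whole. The fingers move at their own pace and stop on an object; the grip force is fixed at half the most. Time passes only in rows, so rows that do not move let the fingers close. It gives the time, the measured TCP pose, the force, the opening and the grip force at its end, in the units of the state.
- env.sense(): the state, without advancing time (a new reading comes with each control period).
- optics.capture(name): name is "scene" or "top" or "wrist"; returns a dict with "img" (480x640x3 uint8, red, green, blue), "fov_y" (degrees; the focal length in pixels is half the picture's height over the tangent of half this angle, whatever the lens; pixels are square), "cx", "cy" (the principal point, pixels), "pose" (4x4, takes a point from camera to world coordinates); the wrist camera has in their place "tool_from_camera" (4x4, takes a point from camera to tool coordinates, whose origin is the TCP and whose axes are the flange's). Camera axes: x right, y down, z forward; pixel columns grow to the right and rows downward; lengths in m; the calibration is good to about 2 mm. A picture is of the moment at which its call begins: read the wrist's pose just before it. There is no depth.
- env.hand_in(): hands the job in; it is judged then, once.
Trained networks look in the newest picture that a camera, given by its name, has taken for a name from the list of things; names that differ only in an ending like _2 or _b are one class to them, and where a whole thing is asked for, a point or a joint stands for the part that bears it (a point fixed in the world has none). Each returns a list of dicts, best first, with "score" (0 to 1); they miss things now and then, are a little off and sometimes report something else, mostly with a low value. They report only what shows in the picture. A call takes as long as a camera call.
- nets.spot_in(camera, name): "at" ([x, y, z] in m, in world coordinates, good to about 4 mm: the middle of the surface that is visible of it).
- nets.silhouettes(camera, name): "mask" (480x640 bool, what is visible of it).
The state is a dict: "t": time; "joints": joint angles; "dq": joint speeds; "tau": joint torques, N m; "eef_pos": TCP position; "tcp_rot": TCP orientation; "ft_force": force on the tool from outside, world axes, zero at the start; "torque": the same for the moment, N m; "opening": finger opening in m; "finger_force": force on a finger pad.
Only numpy, scipy, OpenCV 4.12 (cv2) and the standard library are available. Lean on these libraries where they do the work, as an engineer would, in place of code of your own. Each camera call takes 0.05 s, during which the arm holds its last target. There are 200 camera calls.

## Working session

There is one attempt and no reset: what is moved stays moved. The work goes in short steps, Python scripts to look and compute and a tool call to move; the robot and the scene stay as the last step left them, time stands still between calls to the robot, and variables do not carry over. Pictures are saved under pics/ and viewed, at most 10 in all, crops included, and the job is handed in when it is done.

Besides the shell and the picture viewer there is one more tool, called as name(argument=value, ...) on one line, values as JSON. step_arm: Moves the arm, as the interface text tells. Its arguments: {"type":"object","properties":{"grip":{"type":"array"},"translation":{"type":"array"},"angular":{"type":"array"}},"required":["grip","translation","angular"]}

```bash
ls; mkdir -p pics
python3 - <<'E'
from workcell import env,optics,nets
import cv2,numpy as np
s=env.sense();print(s['t'],s['eef_pos'],s['tcp_rot'],s['opening'])
for c in ['top','scene']:
    d=optics.capture(c);cv2.imwrite(f'pics/{c}0.png',d['img'][:,:,::-1])
    print(c,d['fov_y'],d['cx'],d['cy'],np.round(d['pose'],4).tolist())
    if c=='top':
        for n in ['frame','rule','rule_grip','fixed_pin','cursor_grip','cursor_pin','yellow_1','blue_1','mouse','stain_bottle','dropper_bottle']:
            print(n,[(np.round(r['at'],3).tolist(),round(r['score'],2)) for r in nets.spot_in(c,n)[:3]])
E
```

```text
pics
0.0 [0.15564131 0.60502678 0.2916555 ] [-1.32304181e-04  1.25593244e-01  9.92081648e-01 -5.69224230e-04] 0.09122876804406779
top 48.31622451924645 321.9007770087279 246.4830817025746 [[0.01, -0.9922, 0.1246, 0.4451], [-0.9994, -0.0139, -0.0302, -0.2715], [0.0317, -0.1243, -0.9917, 1.1348], [0.0, 0.0, 0.0, 1.0]]
frame [([0.514, -0.274, 0.017], 0.62)]
rule [([0.485, -0.073, 0.019], 0.81)]
rule_grip [([0.489, -0.069, 0.021], 0.97)]
fixed_pin [([0.491, -0.069, 0.018], 0.84), ([0.726, -0.259, 0.034], 0.2)]
cursor_grip [([0.49, -0.071, 0.019], 0.56), ([0.539, -0.064, 0.05], 0.49)]
cursor_pin [([0.54, -0.061, 0.05], 0.46)]
yellow_1 [([0.518, -0.273, 0.018], 0.8)]
blue_1 [([0.517, -0.272, 0.019], 0.93)]
mouse [([0.442, -0.525, 0.026], 0.66)]
stain_bottle [([0.726, -0.257, 0.034], 0.86)]
dropper_bottle [([0.689, -0.348, 0.039], 0.52)]
scene 49.10458582218181 321.49160469461265 236.4021248069136 [[-0.762, -0.4934, 0.4195, 0.1678], [-0.6476, 0.5832, -0.4904, 0.1807], [-0.0026, -0.6453, -0.7639, 0.7682], [0.0, 0.0, 0.0, 1.0]]
```

View pics/top0.png

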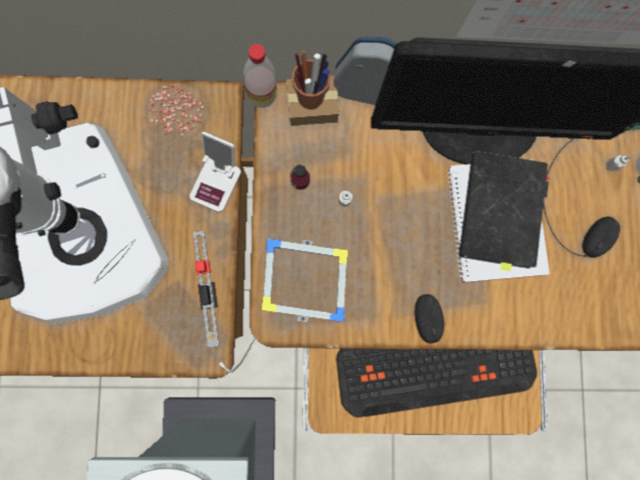

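View pics/scene0.png

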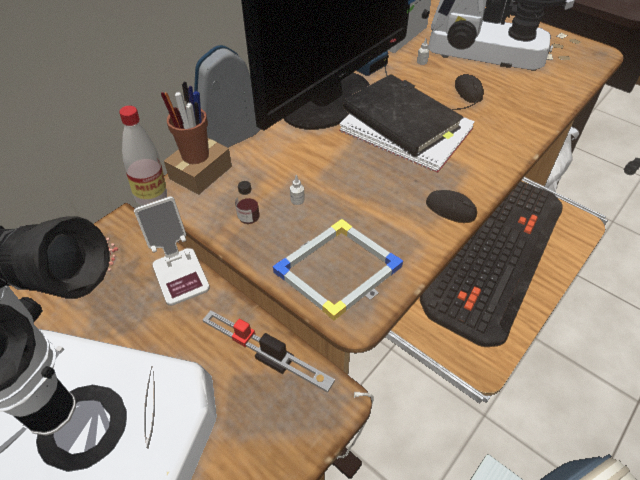

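The top view shows the rule around (207,290), with its red cursor at (202,267) and fixed end at (212,343). The yellow corners are at (343,252) and (269,308), the blue at (273,246) and (337,314). A microscope stands at left.

```bash
cat > h.py <<'E'
from workcell import env,optics,nets
import cv2,numpy as np
from scipy.spatial.transform import Rotation as R
def rot(q): return R.from_quat(np.roll(q,-1)).as_matrix()
def shot(c):
    s=env.sense(); d=optics.capture(c); P=d.get('pose')
    if P is None:
        T=np.eye(4);T[:3,:3]=rot(s['tcp_rot']);T[:3,3]=s['eef_pos'];P=T@d['tool_from_camera']
    d['P']=np.array(P);d['f']=240/np.tan(np.radians(d['fov_y']/2));return d
def w(d,uv,z):
    uv=np.atleast_2d(uv).astype(float)
    r=np.c_[(uv[:,0]-d['cx'])/d['f'],(uv[:,1]-d['cy'])/d['f'],np.ones(len(uv))]@d['P'][:3,:3].T
    o=d['P'][:3,3];return (o+r*((z-o[2])/r[:,2])[:,None])[:,:2]
def px(d,p):
    q=(np.asarray(p)-d['P'][:3,3])@d['P'][:3,:3];return q[:2]/q[2]*d['f']+[d['cx'],d['cy']]
def blobs(d,col,amin=30):
    h=cv2.cvtColor(d['img'],cv2.COLOR_RGB2HSV);H,S,V=[h[...,i].astype(int) for i in range(3)]
    m={'red':((H<6)|(H>174))&(S>180)&(V>90),'yellow':(abs(H-28)<7)&(S>150)&(V>150),'blue':(abs(H-109)<9)&(S>140)&(V>90)}[col]
    n,l,st,c=cv2.connectedComponentsWithStats(m.astype(np.uint8))
    return [(st[i,4],c[i],l==i) for i in range(1,n) if st[i,4]>=amin]
def tool(v):  # world vector -> tool axes in cm
    return np.round(rot(env.sense()['tcp_rot']).T@np.asarray(v)*100,2)
def yaw():
    M=rot(env.sense()['tcp_rot']);return np.degrees(np.arctan2(M[1,0],M[0,0]))
E
python3 - <<'E'
from h import *
d=shot('top')
for c,z in [('red',.054),('yellow',.018),('blue',.018)]:
    for a,u,m in blobs(d,c): print(c,a,u.round(1),w(d,u,z).round(4))
for u,z in [((212,343),.02),((198,235),.02),((207,292),.054)]: print(w(d,u,z).round(3))
d=shot('wrist');print(d['fov_y'],np.round(d['tool_from_camera'],3).tolist(),yaw())
E
```

```text
blue 116 [272.2 244.9] [[ 0.5874 -0.2011]]
blue 117 [337.8 315. ] [[ 0.4427 -0.3398]]
[[ 0.383 -0.083]]
[[ 0.606 -0.046]]
[[ 0.486 -0.075]]
62.04401885691656 [[-0.001, -0.971, -0.241, 0.068], [1.0, -0.001, -0.001, 0.001], [0.0, -0.241, 0.971, -0.092], [0.0, 0.0, 0.0, 1.0]] 165.57506959771376
```

step_arm(grip=[9,9,9,9,9,9,9,9], translation=[[0,-3.2,-1.8],[0,-3.2,-1.8],[0,-3.2,-1.8],[0,-3.2,-1.8],[0,-3.2,-1.8],[0,-3.2,-1.8],[0,-3.2,-1.8],[0,-3,-1.8]], angular=[[0,0,0],[0,0,0],[0,0,0],[0,0,0],[0,0,0],[0,0,0],[0,0,0],[0,0,0]])

```text
t: 1.42
eef_pos: [0.0918, 0.3574, 0.4369]
tcp_rot: [0.0, 0.126, 0.992, 0.0]
ft_force: [0.9, 0.7, 0.3]
opening: 0.0901
finger_force: 0.0
```

step_arm(grip=[9,9,9,9,9,9,9,9,9,9,9,9,9,9,9,9], translation=[[-3.2,0,0],[-3.2,0,0],[-3.2,0,0],[-3.2,0,0],[-3.2,0,0],[-3.2,0,0],[-3.2,0,0],[-3.2,0,0],[-3.2,0,0],[-3.2,0,0],[-3.2,0,0],[-3.2,0,0],[-3.2,0,0],[-3.2,0,0],[-3.2,0,0],[-3.2,0,0]], angular=[[0,0,5],[0,0,5],[0,0,5],[0,0,5],[0,0,5],[0,0,5],[0,0,5],[0,0,5],[0,0,5],[0,0,5],[0,0,5],[0,0,5],[0,0,5],[0,0,5],[0,0,5],[0,0,5]])

```text
t: 2.75
eef_pos: [0.3834, -0.0135, 0.4363]
tcp_rot: [0.0, 0.735, 0.678, 0.0]
ft_force: [0.4, 0.1, -0.2]
opening: 0.09
finger_force: 0.0
```

step_arm(grip=[9,9,9,9,9,9,9,9,9,9,9,9,9], translation=[[0,0,0],[0,0,0],[0,0,0],[0,0,0],[0,0,0],[0,0,0],[0,0,0],[0,0,0],[0,0,0],[0,0,0],[0,0,0],[0,0,0],[0,0,0]], angular=[[0,0,6],[0,0,6],[0,0,6],[0,0,6],[0,0,6],[0,0,6],[0,0,6],[0,0,6],[0,0,6],[0,0,6],[0,0,6],[0,0,6],[0,0,4]])

```text
t: 3.83
eef_pos: [0.3831, -0.0119, 0.4363]
tcp_rot: [0.0, 0.997, 0.08, 0.0]
ft_force: [-0.6, -0.4, 0.2]
opening: 0.0901
finger_force: 0.0
```

step_arm(grip=[9,9,9,9,9,9,9], translation=[[1.5,1.3,3.1],[1.5,1.3,3.1],[1.5,1.3,3.1],[1.5,1.3,3.1],[1.5,1.3,3.1],[1.6,1.4,3.1],[0,0,0]], angular=[[0,0,0],[0,0,0],[0,0,0],[0,0,0],[0,0,0],[0,0,0],[0,0,0]])

```text
t: 4.42
eef_pos: [0.4869, -0.0759, 0.2451]
tcp_rot: [-0.001, 0.997, 0.083, -0.003]
ft_force: [-1.2, 0.5, -0.5]
opening: 0.0899
finger_force: 0.0
```

Run:
```python
from h import *
s=env.sense();print(s['eef_pos'],yaw())
d=shot('wrist');cv2.imwrite('pics/w1.png',d['img'][:,:,::-1])
for n in ['rule_grip','cursor_grip','rule']:
    for r in nets.silhouettes('wrist',n)[:2]:
        m=r['mask'];v,u=np.nonzero(m);(c,sz,a)=cv2.minAreaRect(np.c_[u,v].astype(np.float32));print(n,round(r['score'],2),m.sum(),np.round(c),np.round(sz),a)
for a,u,m in blobs(d,'red'): print('red',a,u.round(1),w(d,u,.054).round(4))
```

```text
[ 0.48693992 -0.07592945  0.24509057] 9.523445095288771
rule_grip 0.97 6378 [311. 200.] [295.  40.] 90.0
cursor_grip 0.75 1165 [311. 158.] [35. 34.] 2.726310968399048
rule 0.66 6191 [312. 179.] [254.  39.] 90.0
red 912 [309.8 160.4] [[ 0.5392 -0.0593]]
```

View pics/w1.png

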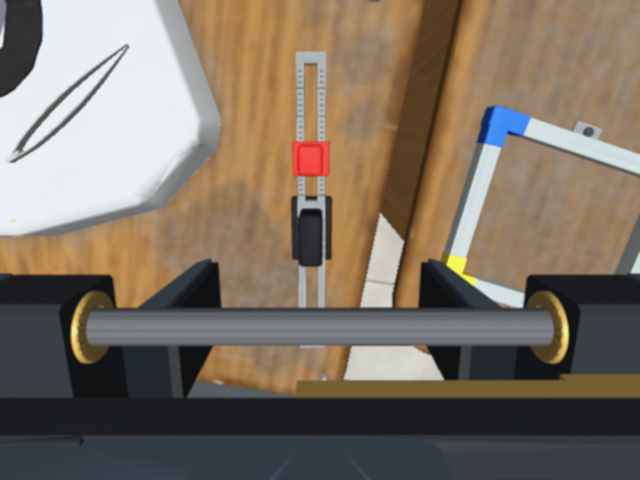

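The beam runs vertically at column 311, with the red grip at (310,158) and the handle's top around (311,237). The rule is in line with the tool.

Run:
```python
from h import *
d=shot('wrist');p=w(d,(311,237),.054)[0];e=w(d,(311.5,52),.020)[0];b=w(d,(312,338),.02)[0]
r=w(d,(310.5,160),.054)[0]
print(p,e,b,'yaw',np.degrees(np.arctan2(*(e-b)[::-1])),'e-h',np.linalg.norm(e-p),'c-h',np.linalg.norm(r-p))
yawr=np.arctan2(*(e-b)[::-1]);print(e-.135*np.array([np.cos(yawr),np.sin(yawr)]))
g=cv2.cvtColor(d['img'],cv2.COLOR_RGB2GRAY)
print(g[240,295:340],g[195:275,311]); print(g[40:60,311])
```

```text
[ 0.48401725 -0.0678565 ] [ 0.61626471 -0.04607432] [ 0.38514694 -0.0841352 ] yaw 9.351634413591382 e-h 0.1340292974952133 c-h 0.05628361047866705
[ 0.4830589  -0.06801088]
[ 43  45  47  52  67  73  56  38  40  43  45  44  46  46  46  46  49  48
  47  48  47  47  47  46  46  42  36  40  77 130 150 107  56  46  46  42
  52  91 128 142 143 144 143 143 143] [ 93  54  35  51  87 130 164 178 180 180 179 166 127  73  31  16  17  18
  20  29  35  40  45  48  49  48  49  49  48  49  48  48  49  48  48  48
  48  49  48  48  47  48  47  48  48  49  47  47  46  48  46  46  46  46
  45  46  45  45  44  44  44  43  43  42  43  42  41  39  40  74 115 133
 135 135 134 133 133 132 132 131]
[143 142 143 143 144 144 144 144 144 144 144 144 143 137 141 163 177 178
 179 180]
```

step_arm(grip=[9,9,9,9,9,9,9,1,1,1,1,1,1,1], translation=[[-0.2,-0.8,0],[0,0,3.0],[0,0,3.0],[0,0,3.0],[0,0,3.0],[0,0,2.1],[0,0,0],[0,0,0],[0,0,0],[0,0,0],[0,0,0],[0,0,0],[0,0,0],[0,0,0]], angular=[[0,0,0],[0,0,0],[0,0,0],[0,0,0],[0,0,0],[0,0,0],[0,0,0],[0,0,0],[0,0,0],[0,0,0],[0,0,0],[0,0,0],[0,0,0],[0,0,0]])

```text
t: 5.83
eef_pos: [0.4829, -0.0672, 0.1096]
tcp_rot: [0.0, 0.997, 0.083, 0.0]
ft_force: [-0.3, -0.7, -1.4]
opening: 0.0464
finger_force: 0.0
```

step_arm(grip=[3,1,1,1,1,1,1,1,1], translation=[[0,0,0.5],[0,0,0],[0,0,0],[0,0,0],[0,0,0],[0,0,0],[0,0,0],[0,0,0],[0,0,0]], angular=[[0,0,0],[0,0,0],[0,0,0],[0,0,0],[0,0,0],[0,0,0],[0,0,0],[0,0,0],[0,0,0]])

```text
t: 6.58
eef_pos: [0.4826, -0.0671, 0.1041]
tcp_rot: [-0.0, 0.997, 0.083, -0.0]
ft_force: [0.3, -0.4, -6.7]
opening: 0.0178
finger_force: 30.0
```

step_arm(grip=[1,1,1,1,1,1,1,1,1,1,1,1], translation=[[0,0,-2],[0,0,-3],[0,0,-3],[0,0,-3],[0,0,-2],[-0.2,2.6,0],[0,3.2,0],[0,3.2,0],[0,3.2,0],[0,3.2,0],[0,3.2,0],[0,2,0]], angular=[[0,0,0],[0,0,0],[0,0,0],[0,0,0],[0,0,0],[0,0,0],[0,0,0],[0,0,0],[0,0,0],[0,0,0],[0,0,0],[0,0,0]])

```text
t: 7.58
eef_pos: [0.5151, -0.2735, 0.234]
tcp_rot: [0.0, 0.997, 0.083, 0.0]
ft_force: [-0.1, 0.5, -5.8]
opening: 0.0183
finger_force: 30.0
```

step_arm(grip=[1,1,1,1,1,1,1,1,1,1,1,1,1,1], translation=[[0,0,0],[0,0,0],[0,0,0],[0,0,0],[0,0,0],[0,0,0],[0,0,0],[0,0,0],[0,0,0],[0,0,0],[0,0,0],[0,0,0],[0,0,0],[0,0,0]], angular=[[0,0,3],[0,0,5.5],[0,0,5.5],[0,0,5.5],[0,0,5.5],[0,0,5.5],[0,0,5.5],[0,0,5.5],[0,0,5.5],[0,0,5.5],[0,0,5.5],[0,0,5.5],[0,0,0],[0,0,0]])

```text
t: 8.75
eef_pos: [0.5149, -0.2704, 0.234]
tcp_rot: [-0.0, 0.892, -0.452, -0.0]
ft_force: [0.3, 0.3, -6.0]
opening: 0.018
finger_force: 30.0
```

Run:
```python
from h import *
s=env.sense();print(s['eef_pos'],yaw(),s['ft_force'],s['torque'])
d=shot('wrist');cv2.imwrite('pics/w2.png',d['img'][:,:,::-1])
for c,z in [('yellow',.018),('blue',.018)]:
    for a,u,m in blobs(d,c): print(c,a,u.round(1),w(d,u,z).round(4))
```

```text
[ 0.51485231 -0.27043167  0.23397492] -53.75437897863329 [ 0.2920357   0.27403243 -5.99070801] [ 0.06705864  0.16283201 -0.00692217]
yellow 53 [318.5 116.7] [[ 0.5657 -0.3388]]
blue 1031 [444.3 211.3] [[ 0.4448 -0.3397]]
blue 982 [195.8 243.5] [[ 0.5877 -0.2031]]
```

View pics/w2.png

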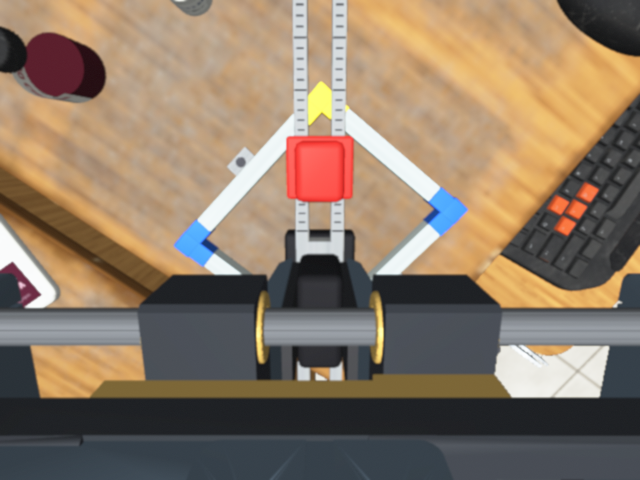

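The frame is under the rule, with blue caps at (196,243) and (444,211) and yellow showing at (320,100) beneath the beam. The estimated centre is (0.516,-0.271), with the yellow diagonal at a yaw of about -55.3° and pin spacing 165.4 mm.

step_arm(grip=[1,1,1,1,1,1,1], translation=[[0.85,0,0],[0,0,3],[0,0,3],[0,0,3],[0,0,2],[0,0,1],[0,0,0]], angular=[[0,0,1.5],[0,0,0],[0,0,0],[0,0,0],[0,0,0],[0,0,0],[0,0,0]])

```text
t: 9.38
eef_pos: [0.5196, -0.2774, 0.1122]
tcp_rot: [-0.0, 0.885, -0.465, -0.002]
ft_force: [-0.6, 0.2, -5.2]
opening: 0.0177
finger_force: 30.0
```

Run:
```python
from h import *
s=env.sense();print(s['eef_pos'],yaw(),s['ft_force'],s['torque'])
d=shot('scene');cv2.imwrite('pics/s1.png',cv2.resize(d['img'][170:350,230:450,::-1],None,fx=3,fy=3,interpolation=cv2.INTER_CUBIC))
```

```text
[ 0.5195975  -0.27738401  0.11224941] -55.411815499836514 [-0.61204962  0.19128769 -5.20831524] [ 0.13008674  0.24005698 -0.00384153]
```

View pics/s1.png

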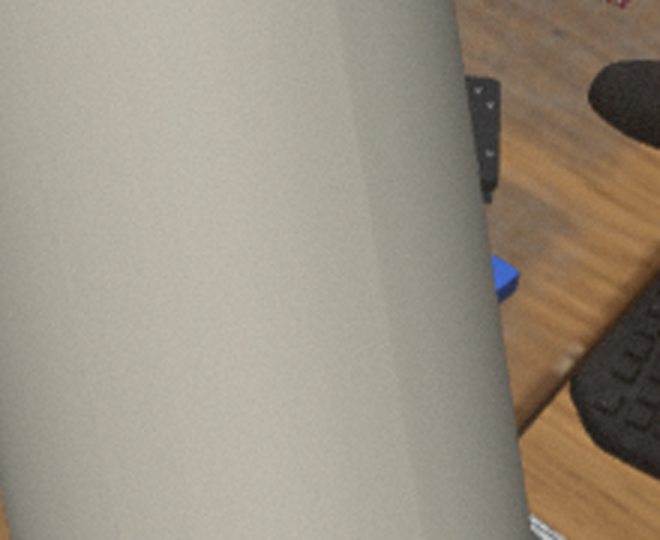

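The arm blocks that view. The pins have dropped inside the opening without contact, so I'll probe toward the corner.

step_arm(grip=[1,1,1], translation=[[-0.2,0,0],[-0.1,0,0],[0,0,0]], angular=[[0,0,0],[0,0,0],[0,0,0]])

```text
t: 9.68
eef_pos: [0.5188, -0.2751, 0.1155]
tcp_rot: [0.0, 0.885, -0.465, 0.001]
ft_force: [-0.8, -0.4, -6.5]
opening: 0.0182
finger_force: 30.0
```

step_arm(grip=[1,1], translation=[[-0.1,0,0],[0,0,0]], angular=[[0,0,0],[0,0,0]])

```text
t: 9.85
eef_pos: [0.5182, -0.2744, 0.115]
tcp_rot: [0.0, 0.885, -0.465, 0.001]
ft_force: [0.7, -2.1, -5.3]
opening: 0.0178
finger_force: 30.0
```

step_arm(grip=[1,1], translation=[[-0.1,0,0],[0,0,0]], angular=[[0,0,0],[0,0,0]])

```text
t: 10.02
eef_pos: [0.518, -0.2742, 0.115]
tcp_rot: [0.0, 0.885, -0.465, 0.001]
ft_force: [2.3, -5.3, -3.9]
opening: 0.0182
finger_force: 30.0
```

Both corner walls are in contact, so I'll lower and release.

step_arm(grip=[1,1,1], translation=[[0,0,0.4],[0,0,0.2],[0,0,0]], angular=[[0,0,0],[0,0,0],[0,0,0]])

```text
t: 10.27
eef_pos: [0.5181, -0.2743, 0.1094]
tcp_rot: [0.0, 0.885, -0.465, 0.002]
ft_force: [-1.8, -4.0, 10.8]
opening: 0.0179
finger_force: 30.0
```

step_arm(grip=[4,4,4,4,4,4,4,4], translation=[[0,0,0],[0,0,0],[0,0,0],[0,0,0],[0,0,-0.2],[2.8,0,0],[2.8,0,0],[0,0,0]], angular=[[0,0,0],[0,0,0],[0,0,0],[0,0,0],[0,0,0],[0,0,0],[0,0,0],[0,0,0]])

```text
t: 10.93
eef_pos: [0.5518, -0.3233, 0.1109]
tcp_rot: [0.0, 0.885, -0.465, 0.002]
ft_force: [-1.3, 0.2, 0.1]
opening: 0.0395
finger_force: 0.0
```

Run:
```python
from h import *
s=env.sense();print(s['eef_pos'],yaw(),s['ft_force'],s['opening'])
d=shot('wrist');cv2.imwrite('pics/w3.png',d['img'][:,:,::-1])
for a,u,m in blobs(d,'red'): print(a,u,w(d,u,.06))
print(px(d,[.5163+.0827*.569,-.2714-.0827*.822,.018]))
```

```text
[ 0.55182726 -0.3232791   0.110874  ] -55.47885387899668 [-1.3223763   0.1644496   0.05668694] 0.039535745939357714
2203 [319.4802542  289.07172038] [[ 0.55931614 -0.33380918]]
75 [319.33333333 347.16      ] [[ 0.54558401 -0.31369686]]
[319.16837699 244.66573844]
```

View pics/w3.png

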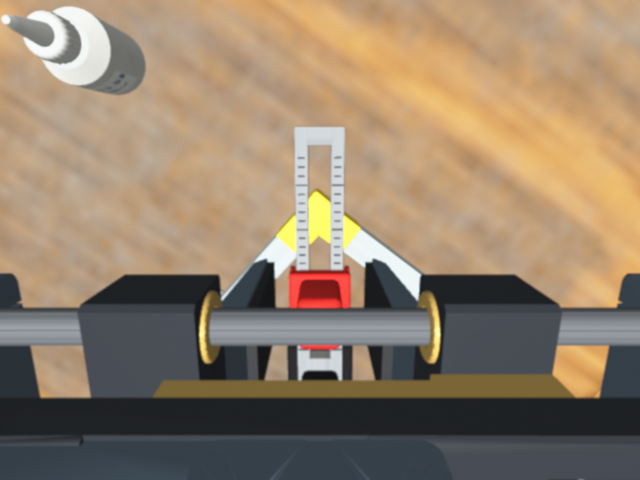

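The beam lies centred over the far yellow corner at (320,215), and the red grip is between the fingers. I'll pinch it and slide.

step_arm(grip=[1,1,1,1,1,1], translation=[[0,0,0],[0,0,0],[0,0,0],[0,0,0],[0,0,0],[0,0,0]], angular=[[0,0,0],[0,0,0],[0,0,0],[0,0,0],[0,0,0],[0,0,0]])

```text
t: 11.48
eef_pos: [0.5487, -0.319, 0.1101]
tcp_rot: [-0.0, 0.885, -0.465, -0.0]
ft_force: [-0.7, 1.4, -1.5]
opening: 0.027
finger_force: 30.0
```

step_arm(grip=[1,1,1,1,1,1,1], translation=[[0.3,0,0],[0.3,0,0],[0.3,0,0],[0.3,0,0],[0.3,0,0],[0.3,0,0],[0,0,0]], angular=[[0,0,0],[0,0,0],[0,0,0],[0,0,0],[0,0,0],[0,0,0],[0,0,0]])

```text
t: 12.07
eef_pos: [0.5597, -0.335, 0.1102]
tcp_rot: [0.0, 0.885, -0.465, 0.0]
ft_force: [0.1, -1.0, -4.4]
opening: 0.0272
finger_force: 30.0
```

step_arm(grip=[1,1,1], translation=[[0.2,0,0],[0.1,0,0],[0,0,0]], angular=[[0,0,0],[0,0,0],[0,0,0]])

```text
t: 12.32
eef_pos: [0.561, -0.3369, 0.1102]
tcp_rot: [0.0, 0.885, -0.465, 0.0]
ft_force: [0.0, 0.2, -3.6]
opening: 0.0276
finger_force: 30.0
```

Run:
```python
from h import *
s=env.sense();print(s['eef_pos'],yaw(),s['ft_force'],s['opening'])
d=shot('wrist');cv2.imwrite('pics/w4.png',d['img'][:,:,::-1])
h=cv2.cvtColor(cv2.imread('pics/w3.png'),cv2.COLOR_BGR2HSV)
h2=cv2.cvtColor(d['img'],cv2.COLOR_RGB2HSV)
print(h[110:150,320,1],h2[110:190,320,1])
for a,u,m in blobs(d,'red')+blobs(d,'yellow'): print(a,u)
```

```text
[ 0.56099802 -0.33686685  0.11018658] -55.42916382626797 [ 0.00373679  0.17180014 -3.62539621] 0.02758916763021859
[97 95 93 90 89 88 87 86 86 84 84 83 81 81 81 75 37  1 10  9 10 10 12 10
  9  9  9 12 13 12 12 12 11 10  3 21 58 71 71 68] [ 94  94  94  94  95  96  97  99 100 101 103 104 106 107 109 110 110 112
 111 111 111 111 110 110 109 108 108 109 107 104 103 102  99  97  96  95
  92  90  90  87  87  86  84  83  83  81  82  81  81  81  81  84  75  31
   5  11   9   9   9   9   9   9   9   8  10  12  12  11  12  11   8   4
  29  58  64  63  61  59  59  58]
2746 [320.32520029 282.91041515]
129 [318.18604651 228.6124031 ]
117 [288.22222222 254.48717949]
85 [351.21176471 256.47058824]
42 [319.85714286 256.38095238]
```

View pics/w4.png

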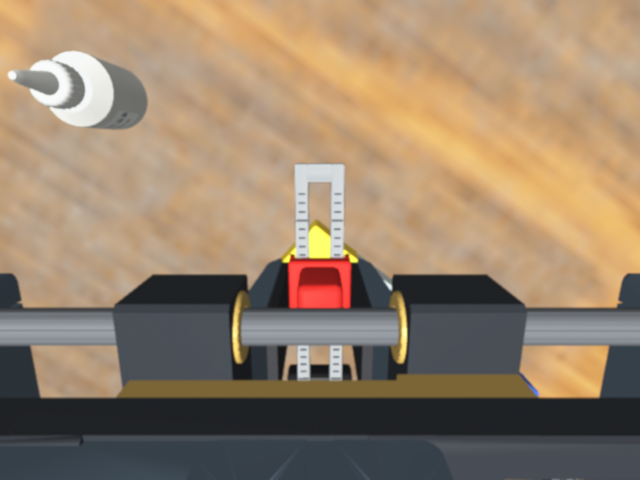

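Run:
```python
from h import *
d=shot('wrist');e2=w(d,(320,163),.026)[0];y2=w(d,(318.5,222),.018)[0]
T=np.eye(4);a=np.radians(-55.48);T[:3,:3]=[[np.cos(a),np.sin(a),0],[np.sin(a),-np.cos(a),0],[0,0,-1]];T[:3,3]=[.55182726,-.3232791,.110874]
d['P']=T@d['tool_from_camera'];e1=w(d,(320,126.3),.026)[0];y1=w(d,(318.5,190),.018)[0]
u=np.array([.569,-.822]);print('end moved',(e2-e1)@u,'yellow',(y2-y1)@u,e1,e2)
c=np.array([.5163,-.2714]);print((e1-c)@u,(e2-c)@u,'expect snug',.135+.0023)
```

```text
end moved 0.0010656613360340201 yellow 0.0014586083835342364 [ 0.5933979  -0.38402143] [ 0.59397289 -0.38491984]
0.1364435269411943 0.13750918827722833 expect snug 0.1373
```

The rule has stayed in its corner while the cursor slides. I'll keep probing outward.

step_arm(grip=[1,1], translation=[[0.1,0,0],[0,0,0]], angular=[[0,0,0],[0,0,0]])

```text
t: 12.58
eef_pos: [0.5613, -0.3371, 0.1102]
tcp_rot: [-0.0, 0.885, -0.465, -0.0]
ft_force: [-2.3, 3.7, -3.3]
opening: 0.027
finger_force: 30.0
```

step_arm(grip=[1,1], translation=[[0.1,0,0],[0,0,0]], angular=[[0,0,0],[0,0,0]])

```text
t: 12.75
eef_pos: [0.5615, -0.3374, 0.1101]
tcp_rot: [-0.0, 0.885, -0.465, -0.001]
ft_force: [-4.1, 8.4, 0.5]
opening: 0.0274
finger_force: 30.0
```

step_arm(grip=[1,1], translation=[[0.1,0,0],[0,0,0]], angular=[[0,0,0],[0,0,0]])

```text
t: 12.92
eef_pos: [0.5616, -0.3377, 0.11]
tcp_rot: [-0.001, 0.885, -0.465, -0.002]
ft_force: [-5.6, 12.8, 5.1]
opening: 0.0272
finger_force: 30.0
```

step_arm(grip=[1,4,4,4,4,4,4,4,4,4], translation=[[-0.15,0,0],[0,0,0],[0,0,0],[0,0,0],[0,0,0],[0,0,-0.2],[-2.5,0,0],[-2.5,0,0],[-2.5,0,0],[0,0,0]], angular=[[0,0,0],[0,0,0],[0,0,0],[0,0,0],[0,0,0],[0,0,0],[0,0,0],[0,0,0],[0,0,0],[0,0,0]])

```text
t: 13.75
eef_pos: [0.5164, -0.2728, 0.1121]
tcp_rot: [-0.0, 0.885, -0.465, -0.002]
ft_force: [0.2, 0.2, -1.0]
opening: 0.0399
finger_force: 0.0
```

Run:
```python
from h import *
s=env.sense();print(s['eef_pos'],yaw(),s['ft_force'],s['opening'])
print(tool(np.array([.5181,-.2743,.1100])-s['eef_pos']))
d=shot('wrist');cv2.imwrite('pics/w5.png',d['img'][:,:,::-1])
for a,u,m in blobs(d,'red')+blobs(d,'yellow'): print(a,u)
```

```text
[ 0.51643711 -0.27281475  0.11208443] -55.375664344639375 [ 0.22785569  0.24074145 -0.95212159] 0.03994406891069522
[ 0.22 -0.05  0.21]
1217 [320.35086278 102.68611339]
135 [324.44444444 133.88888889]
48 [319.35416667  52.33333333]
38 [355.18421053  88.68421053]
```

View pics/w5.png

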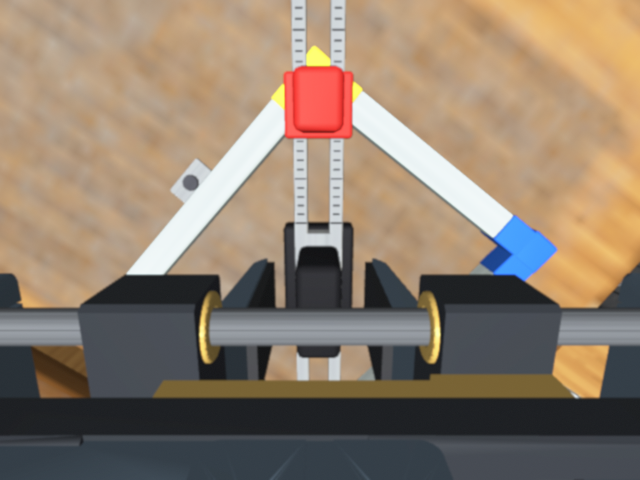

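The cursor now sits at the far yellow corner, red top centre (319,98), with the rule still in line. I'll regrip the handle, lift and turn.

step_arm(grip=[4,1,1,1,1,1,1,1,1,1,1,1], translation=[[0.2,0,0.2],[0,0,0],[0,0,0],[0,0,0],[0,0,0],[0,0,0],[0,0,0],[0,0,-1],[0,0,-2],[0,0,-2],[0,0,-1],[0,0,0]], angular=[[0,0,0],[0,0,0],[0,0,0],[0,0,0],[0,0,0],[0,0,0],[0,0,0],[0,0,0],[0,0,0],[0,0,0],[0,0,0],[0,0,0]])

```text
t: 14.8
eef_pos: [0.521, -0.2783, 0.1725]
tcp_rot: [0.0, 0.885, -0.465, 0.002]
ft_force: [0.7, -0.3, -6.6]
opening: 0.0175
finger_force: 30.0
```

step_arm(grip=[1,1,1,1,1,1,1,1,1,1,1,1,1,1,1,1,1,1,1,1], translation=[[0,0,0],[0,0,0],[0,0,0],[0,0,0],[0,0,0],[0,0,0],[0,0,0],[0,0,0],[0,0,0],[0,0,0],[0,0,0],[0,0,0],[0,0,0],[0,0,0],[0,0,0],[0,0,0],[0,0,0],[0,0,0],[0,0,0],[0,0,0]], angular=[[0,0,-3],[0,0,-5.5],[0,0,-5.5],[0,0,-5.5],[0,0,-5.5],[0,0,-5.5],[0,0,-5.5],[0,0,-5.5],[0,0,-5.5],[0,0,-5.5],[0,0,-5.5],[0,0,-5.5],[0,0,-5.5],[0,0,-5.5],[0,0,-5.5],[0,0,-5.5],[0,0,-5.5],[0,0,-5.5],[0,0,-3],[0,0,0]])

```text
t: 16.47
eef_pos: [0.5198, -0.2775, 0.1692]
tcp_rot: [-0.001, 0.926, 0.377, -0.0]
ft_force: [-0.0, 0.1, -6.6]
opening: 0.0179
finger_force: 30.0
```

Run:
```python
from h import *
s=env.sense();print(s['eef_pos'],yaw(),s['ft_force'],s['opening'])
a=np.radians(44.1);u=np.array([np.cos(a),np.sin(a)])
t=np.array([.5167,-.2723])-.0002*u;print(tool([*t-s['eef_pos'][:2],.115-s['eef_pos'][2]]))
d=shot('wrist');cv2.imwrite('pics/w6.png',d['img'][:,:,::-1])
for a,u,m in blobs(d,'red')+blobs(d,'yellow')+blobs(d,'blue'): print(a,u,w(d,u,.018))
```

```text
[ 0.51984865 -0.27749683  0.1692173 ] 44.23770796666497 [-0.04942245  0.05353147 -6.64652908] 0.01788338100980127
[ 0.12 -0.58  5.42]
1330 [316.80601504 127.00225564] [[ 0.57303473 -0.22238897]]
875 [166.29714286 231.74971429] [[ 0.46219977 -0.19870425]]
195 [452.50769231 269.27692308] [[ 0.57064716 -0.34550725]]
588 [317.51020408  71.19047619] [[ 0.59522577 -0.2014533 ]]
159 [286.24528302  82.6163522 ] [[ 0.57839454 -0.1928588 ]]
77 [320.14285714 377.11688312] [[ 0.45594229 -0.33898814]]
```

View pics/w6.png

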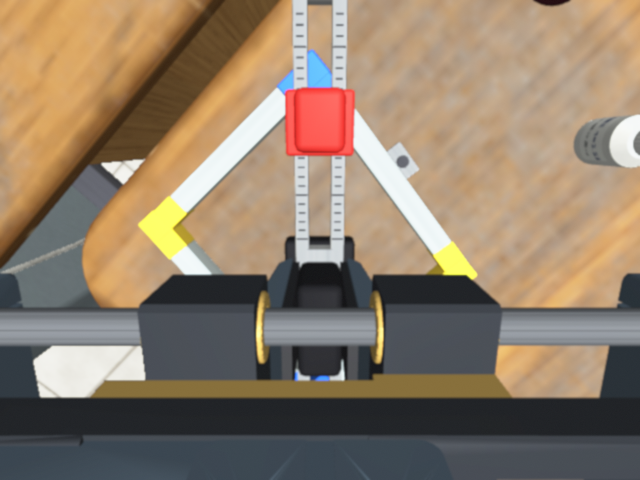

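The rule is over the blue diagonal but about 6 mm to the right of it (beam column 319, blue apex at (312,50)). I'll correct sideways, then descend.

step_arm(grip=[1,1,1,1,1,1,1], translation=[[0.6,-0.6,0],[0,0,0],[0,0,2],[0,0,2],[0,0,1],[0,0,0.4],[0,0,0]], angular=[[0,0,0],[0,0,0],[0,0,0],[0,0,0],[0,0,0],[0,0,0],[0,0,0]])

```text
t: 17.1
eef_pos: [0.5202, -0.2691, 0.1155]
tcp_rot: [-0.001, 0.927, 0.375, -0.0]
ft_force: [-0.3, -0.3, -5.8]
opening: 0.0179
finger_force: 30.0
```

step_arm(grip=[1,1,1], translation=[[-0.2,0,0],[-0.1,0,0],[0,0,0]], angular=[[0,0,0],[0,0,0],[0,0,0]])

```text
t: 17.35
eef_pos: [0.5185, -0.2719, 0.1171]
tcp_rot: [0.001, 0.927, 0.375, 0.0]
ft_force: [-0.0, -1.0, -6.3]
opening: 0.0176
finger_force: 30.0
```

step_arm(grip=[1,1], translation=[[-0.1,0,0.2],[0,0,0]], angular=[[0,0,0],[0,0,0]])

```text
t: 17.52
eef_pos: [0.5176, -0.2723, 0.1144]
tcp_rot: [0.0, 0.927, 0.375, 0.0]
ft_force: [-0.6, -0.1, -5.6]
opening: 0.0178
finger_force: 30.0
```

step_arm(grip=[1,1], translation=[[-0.1,0,0],[0,0,0]], angular=[[0,0,0],[0,0,0]])

```text
t: 17.68
eef_pos: [0.5169, -0.2728, 0.1143]
tcp_rot: [-0.0, 0.927, 0.375, 0.0]
ft_force: [0.2, 1.5, -6.0]
opening: 0.0179
finger_force: 30.0
```

step_arm(grip=[1,1], translation=[[-0.1,0,0],[0,0,0]], angular=[[0,0,0],[0,0,0]])

```text
t: 17.85
eef_pos: [0.5163, -0.273, 0.1142]
tcp_rot: [-0.0, 0.927, 0.375, 0.0]
ft_force: [2.6, 7.5, -5.7]
opening: 0.0179
finger_force: 30.0
```

step_arm(grip=[1,1], translation=[[-0.07,-0.07,0],[0,0,0]], angular=[[0,0,0],[0,0,0]])

```text
t: 18.02
eef_pos: [0.5157, -0.273, 0.1143]
tcp_rot: [-0.0, 0.927, 0.375, 0.001]
ft_force: [5.9, 7.5, -7.1]
opening: 0.0177
finger_force: 30.0
```

step_arm(grip=[1,1], translation=[[-0.07,-0.07,0],[0,0,0]], angular=[[0,0,0],[0,0,0]])

```text
t: 18.18
eef_pos: [0.5153, -0.273, 0.1145]
tcp_rot: [0.0, 0.927, 0.375, 0.001]
ft_force: [10.4, 9.9, -5.4]
opening: 0.0181
finger_force: 30.0
```

Both walls are loaded, so the pin is snug. I'll lower onto the bars.

step_arm(grip=[1,1,1], translation=[[0,0,0.3],[0,0,0.2],[0,0,0]], angular=[[0,0,0],[0,0,0],[0,0,0]])

```text
t: 18.43
eef_pos: [0.5153, -0.2732, 0.11]
tcp_rot: [0.0, 0.927, 0.375, 0.001]
ft_force: [7.3, 9.4, 2.1]
opening: 0.018
finger_force: 30.0
```

step_arm(grip=[1,4,4,4,4,4,4,4,4,4,4], translation=[[0,0,0.1],[0,0,0],[0,0,0],[0,0,0],[0,0,0],[0,0,-1],[0,0,-3],[0,0,-4],[0,0,-4],[0,0,-4],[0,0,0]], angular=[[0,0,0],[0,0,0],[0,0,0],[0,0,0],[0,0,0],[0,0,0],[0,0,0],[0,0,0],[0,0,0],[0,0,0],[0,0,0]])

```text
t: 19.35
eef_pos: [0.5164, -0.275, 0.2766]
tcp_rot: [0.005, 0.927, 0.375, 0.003]
ft_force: [1.3, -1.3, 0.8]
opening: 0.0402
finger_force: 0.0
```

step_arm(grip=[4,4,4,4,4,4], translation=[[-3,0,0],[-3,0,0],[-3,0,0],[-3,0,0],[-2,0,0],[0,0,0]], angular=[[0,0,0],[0,0,0],[0,0,0],[0,0,0],[0,0,0],[0,0,0]])

```text
t: 19.85
eef_pos: [0.4112, -0.3732, 0.2689]
tcp_rot: [0.0, 0.927, 0.374, -0.0]
ft_force: [0.5, -0.1, -0.2]
opening: 0.0402
finger_force: 0.0
```

Run:
```python
from h import *
s=env.sense();print(s['eef_pos'],yaw(),s['ft_force'],s['opening'])
d=shot('wrist');cv2.imwrite('pics/w7.png',d['img'][:,:,::-1])
for c,z in [('red',.06),('yellow',.018),('blue',.018)]:
  for a,u,m in blobs(d,c): print(c,a,u,w(d,u,z))
```

```text
[ 0.41118191 -0.3732313   0.26891512] 43.9179548666187 [ 0.45585929 -0.10038633 -0.18197866] 0.040239868253245624
yellow 114 [191.71929825  23.63157895] [[ 0.4553695  -0.19194916]]
yellow 92 [213.58695652  19.73913043] [[ 0.46928604 -0.20246654]]
yellow 68 [422.86764706  56.30882353] [[ 0.56432084 -0.33929823]]
blue 72 [302.65277778 163.625     ] [[ 0.43718226 -0.32786478]]
blue 54 [335.96296296 165.37037037] [[ 0.45564644 -0.34917914]]
blue 32 [318.75    184.34375] [[ 0.43403867 -0.34973873]]
```

View pics/w7.png

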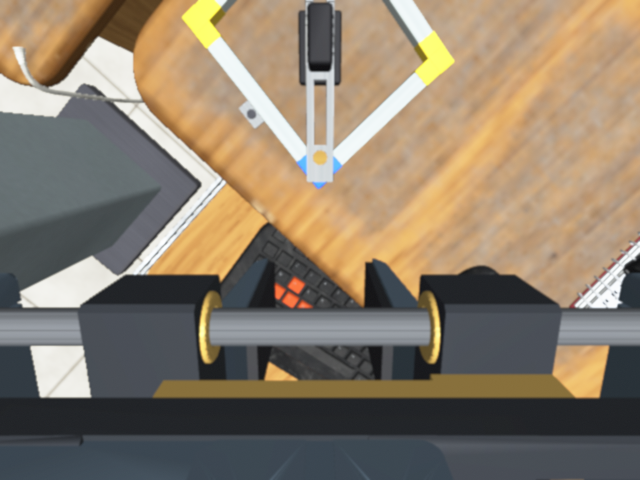

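The fixed end (screw at (320,157)) sits centred over the blue corner. Last, a numeric check of the pin position and setting.

Run:
```python
from h import *
d=shot('wrist');p=w(d,(320,157),.027)[0];hnd=w(d,(320,38),.060)[0];print('fixed',p,'exp .4517 -.3348')
t=shot('top')
h=cv2.cvtColor(t['img'],cv2.COLOR_RGB2HSV).astype(int)
m=((h[...,0]<8)|(h[...,0]>172))&(h[...,1]>140)&(h[...,2]>60)
n,l,st,c=cv2.connectedComponentsWithStats(m.astype(np.uint8))
for i in range(1,n):
    q=w(t,c[i],.054)[0]
    if st[i,4]>12 and .4<q[0]<.68 and -.4<q[1]<-.1: print(st[i,4],c[i],q,np.linalg.norm(q-p))
for nme in ['cursor_grip','rule_grip','mouse','stain_bottle','dropper_bottle']: print(nme,[(np.round(r['at'],3).tolist(),round(r['score'],2)) for r in nets.spot_in('top',nme)[:2]])
im=cv2.cvtColor(cv2.imread('pics/w6.png'),cv2.COLOR_BGR2RGB)
a=np.radians(44.24);T=np.eye(4);T[:3,:3]=[[np.cos(a),np.sin(a),0],[np.sin(a),-np.cos(a),0],[0,0,-1]];T[:3,3]=[.51985,-.2775,.1692]
d['P']=T@d['tool_from_camera'];r=w(d,(320,120),.119)[0];k=w(d,(320,318),.119)[0]
print('w6 cursor-TCP along',np.linalg.norm(r-T[:2,3]),'cursor-handle',np.linalg.norm(r-k))
```

```text
fixed [ 0.45281909 -0.33313091] exp .4517 -.3348
156 [280.17307692 252.85897436] [ 0.5666721  -0.21987399] 0.16059152589288392
cursor_grip [([0.568, -0.22, 0.058], 0.55)]
rule_grip [([0.531, -0.26, 0.028], 0.9)]
mouse [([0.467, -0.534, 0.024], 0.84), ([0.534, -0.264, 0.018], 0.65)]
stain_bottle [([0.727, -0.26, 0.034], 0.69)]
dropper_bottle [([0.691, -0.35, 0.04], 0.76)]
w6 cursor-TCP along 0.07528266921133393 cursor-handle 0.07327402484451656
```

Run:
```python
from h import *
d=shot('wrist');cv2.imwrite('pics/w8.png',d['img'][:,:,::-1])
h=cv2.cvtColor(d['img'],cv2.COLOR_RGB2HSV).astype(int)
bl=(abs(h[...,0]-107)<12)&(h[...,1]>100);v,u=np.nonzero(bl[140:200,290:350]);i=v.argmax();print('apex',u[v==v.max()].mean()+290,v.max()+140)
o=(abs(h[...,0]-18)<8)&(h[...,1]>120);v2,u2=np.nonzero(o[148:168,310:332]);print('screw',u2.mean()+310,v2.mean()+148,len(u2),v2.min()+148,v2.max()+148)
ap=w(d,(u[v==v.max()].mean()+290,v.max()+140.5),.018)[0]
for z in (.026,.028): print(np.linalg.norm(w(d,(u2.mean()+310,v2.mean()+148),z)[0]-ap))
g=d['img'].mean(2);print(g[165:195,320].astype(int))
```

```text
apex 318.5 193
screw 320.06666666666666 162.40952380952382 105 157 167
0.02663411172466373
0.02672954968212842
[178 177 176 177 185 198 209 215 216 215 216 216 216 216 216 216 216 216
 215 216 215 205 187 175 174 173 171 170 167 162]
```

```bash
python3 -c "
from workcell import env
print(env.hand_in())"
```

```text
the job is handed in; nothing more can be done
None
```

The job is handed in at about 20 s: the cursor was set snug on the yellow diagonal, and the rule now lies on the blue diagonal with its fixed pin snug in a blue corner and the cursor pin about 15 mm short of the other; the arm never went near the mouse or the bottles.

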